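Take the snapped-on battery cover off the label printer

ROBOT

A 6-joint arm with a two-finger parallel gripper is mounted at the origin on the work surface. World frame = base frame: x ahead of the robot, y to its left, z up, the work surface at z = 0. Lengths are in m, angles in rad, forces in N, time in s.
With the tool pointing down it reaches from about 0.3 to 0.95 m from the base axis. Payload 3.1 kg.
Tool frame: the origin (TCP) lies at the very end of the fingers, on their centre line; the grasp point (between the pads) lies 19 mm behind it; z points along the fingers, y is the direction in which the jaws open and shut (so a half turn about z gives the same grasp; the last joint's range is limited). The gripper opens to 85 mm and grips with 20 to 120 N. Pads are 22 mm wide; open, the fingers measure 114 mm over their backs; the gripper's body (76 mm by 85 mm) begins 54 mm behind the grasp point. The pads swing forward as they close: fully open they stand 13 mm farther back than shut.
Start: joints at [-1.39, 0.308, 1.634, -0, 1.2, -0.07], TCP at [0.155, -0.605, 0.231] pointing down, gripper open.
Joint ranges: [-3.06, 3.06], [-0.79, 1.96], [0.05, 2.63], [-1.19, 4.34], [0.05, 2.64], [-2.94, 2.94]. Speed limits (rad/s): [2.79, 2.79, 3.14, 3.14, 3.14, 3.14].

INTERFACE

Orientations are given as [roll, pitch, yaw] about the fixed x, y, z axes, in that order (R = Rz(yaw) Ry(pitch) Rx(roll)).
In Python, from plant import bot gives the robot as it stands.
- The arm moves only by the tool apply_moves, never from a script. Its argument "series" is a list of rows, each a list of 5 numbers: the closure, from -1 (fully open) to 1 (shut), then the shift along the tool's x, y, z in mm, then the turn about the tool's z in degrees. In form: [[gripper, x, y, z, yaw], ...]. A call has exactly 5 rows; each row is the pose to reach, as a shift and turn from the pose commanded when the call began, along the tool's axes at that moment; what a row does not reach only later rows make up. A row lasts 1/12 s, in which the tool goes at most 41.7 mm and 7.16 degrees, less where a joint would pass 70% of its speed; a pose out of reach is approached as far as the arm can. A call with a gripper value outside its range is refused whole. The fingers move at their own pace and stop on an object; "squeeze" is the grip in N (left out, the last holds). Time passes only in rows, so rows that repeat a pose let the fingers close, or fill a call up. It gives the time, the measured TCP pose, the force and the opening at its end, in the units of the state.
- bot.observe(): the state, without advancing time (a new reading comes with each control period).
- bot.read_camera(name): name is "side" or "top"; returns a dict with "image" (384x512x3 uint8, red, green, blue), "fov_y" (degrees; the focal length in pixels is half the picture's height over the tangent of half this angle, whatever the lens; pixels are square), "cx", "cy" (the principal point, pixels), "pose" (4x4, takes a point from camera to world coordinates). Camera axes: x right, y down, z forward; pixel columns grow to the right and rows downward; lengths in m; the calibration is good to about 2 mm. A picture is of the moment at which its call begins. There is no depth.
- bot.job_done(): hands the job in, once; it reports no verdict.
The state is a dict: "time": time; "joint_positions": joint angles; "joint_velocities": joint speeds; "tau": joint torques, N m; "ee_pos": TCP position; "tool_rot": TCP orientation; "wrist_force": force on the tool from outside, world axes, zero at the start; "moment": the same for the moment, N m; "finger_gap": finger opening in m.
Only numpy, scipy, OpenCV 4.12 (cv2) and the standard library are available. Lean on these libraries where they do the work, as an engineer would, in place of code of your own. Each camera call takes 0.05 s, during which the arm holds its last target. There are 200 camera calls.

TASK

Take the battery cover off the sloping top of the label printer: pinch its springy snap tab in towards the fixed grip wall and, keeping it pressed, swing that end up and draw the two tongues at the other end out of their slot, without forcing it. Then lay the cover flat in the shallow desk tray, grip side up, without letting it fall, and leave the other things on the desk where they are.

Things in the scene. Friction and masses are not known exactly. Their poses are not given: they have to be found in the camera images.
- printer: White wedge-shaped label printer, 170 x 120 mm, fixed. Origin: centre of its underside, on the desk; z up. Its top slopes up at 25 deg from 45 mm high at its -x end (near the robot) to 118 mm at its +x end. Slope directions in its frame: u (up the slope) = (cos25, 0, sin25), n (out of it) = (-sin25, 0, cos25).
- cover: Loose grey plastic battery cover, a plate 124 x 80 x 5 mm, 0.1 to 0.25 kg, flush in the bay. Origin: centre of the plate's underside; x along its length towards the tongues (while shut x = u, z = n of the printer), z out of its outside face. Laid down it stands on its tongues (5 mm below the plate) and the foot of its tab (8 mm below).
- cover_grip (a point): Midway between the cover's tab and fixed grip wall, at (-44, 0, 20) mm of the cover, axes as the cover's. Both stand across the cover from z = 5 to 35 mm. Outer faces: tab (36 mm wide, 4 thick) x = -62 mm, wall (40 wide, 5 thick) x = -26 mm. Pinch along x: 36 mm with the tab free, 25.5 mm with it fully in. Flat free surface outside both: 20 mm before the tab, 80 mm behind the wall.
- tab (a joint): Springy snap tab at the cover's -x end: 0 = out (latched), 0.0105 m = pressed fully in towards the grip wall, at its stop. 5 N starts it, 14.5 N brings it to the stop; it springs back. Its barb (top 1 mm, foot 5 mm below the plate) sits 3.5 to 8 mm under the housing's edge: press it to the stop or nearly so, and keep it so until the barb has risen clear of the housing.
- bay_mid (a point): Centre of the printer's battery bay, (0, 0, 75) mm of the printer, axes as the printer's: the cover's origin lies here while shut, give or take 3 mm along the slope. The bay is a 128 x 83 mm opening in the slope: the cover has 1.5 mm of play at each side, 2 mm at its -x end, 2.5 mm at its +x end.
- tray_floor (a point): Shallow open desk tray, grey plastic, 240 (x) x 180 (y) x 22 mm, walls 4 mm, fixed, on the desk beside the printer. This point: centre of its inner floor, 4 mm above the desk.
- stapler: Bystander: stapler 135 x 34 x 46 mm lying between printer and tray.
- bottle: Bystander: drink bottle, 64 mm wide, 200 mm high.
- tape: Bystander: tape dispenser 150 x 60 x 75 mm.
- pencup: Bystander: pen cup, 76 mm wide, 160 mm high with its pens.
- cover_tail (a point): Middle of the cover's +x end, (62, 0, 0) mm of the cover. Two tongues, 18 mm wide, at y = +-19 mm, reach 20 mm past it, 15 to 19 mm of it under the housing's lip with 1.5 mm play: a straight lift is blocked. Swing the tab end up about 20 deg about the line x = 52 mm, z = 0 of the cover, then draw the cover 28 mm or more towards its own -x, then lift.
Things that resemble listed ones, but are neither listed nor needed, are in the scene too. Leave any red look-alike of the cover alone.

How it is judged:
On the way, in this order (a step that is already met when the one before it is completed fails the run):
1. the tab is pressed in while the cover still lies in its bay (value of joint tab above 0.003 m and distance between cover and bay_mid below 0.012 m), for 0.1 s.
2. the cover is swung up by 10 deg or more at the tab end, still over the bay (angle between the x axis of cover and the x axis of printer, either way round below 0.26 rad and distance between cover and bay_mid below 0.06 m), for 0.05 s.
3. the cover is off the printer (distance between cover and bay_mid above 0.1 m), for 0.1 s.
At the end, for the whole second after the job is handed in: The cover lies flat (within 7 deg) on the tray's floor, grip side up, its middle within 75 mm (along the tray) and 60 mm (across) of the tray's middle, at rest and let go (x of cover in the frame of tray_floor between -0.075 and 0.075 m and y of cover in the frame of tray_floor between -0.06 and 0.06 m and z of cover in the frame of tray_floor below 0.016 m and angle between cover's own z axis and vertical below 0.12 rad and value of joint tab below 0.003 m and linear speed of cover below 0.02 m/s); the robot touches nothing.
It fails at once if the cover is forced against the printer with more than 80 N (contact force between cover and printer above 80 N).
It fails at once if the cover is let fall (contact force between the fingers and cover below 0.05 N and linear speed of cover above 0.7 m/s).
It fails at once if another thing on the desk is moved more than 30 mm (distance of any of stapler, bottle, tape, pencup from where it was at the start of the episode above 0.03 m).
It also fails if it takes over 46 s, if anything falls off the work surface, if the arm or the gripper's body presses on something with over 40 N, if the wrist force passes 120 N, or if a joint passes its speed limit or range.

## Working session

There is one attempt and no reset: what is moved stays moved. The work goes in short steps, Python scripts to look and compute and a tool call to move; the robot and the scene stay as the last step left them, time stands still between calls to the robot, and variables do not carry over. Pictures are saved under pics/ and viewed, on a budget of 10 in all, crops included, one or two more only if the job needs it, and the job is handed in when it is done.

Besides the shell and the picture viewer there is one more tool, called after "Call:" in YAML: its name, and indented under it one key for each argument. apply_moves: Moves the arm, as the interface text tells. Its arguments: {"type":"object","properties":{"series":{"type":"array"},"squeeze":{"type":"number"}},"required":["series"]}

```bash
ls; mkdir -p pics
python3 - <<'E'
from plant import bot
import cv2,numpy as np,pickle
np.set_printoptions(precision=4,suppress=True)
print(bot.observe())
d={}
for n in("side","top"):
    c=bot.read_camera(n); d[n]=c
    print(n,c["fov_y"],c["cx"],c["cy"],c["pose"])
    cv2.imwrite(f"pics/{n}0.png",c["image"][:,:,::-1])
pickle.dump(d,open("cams0.pkl","wb"))
E
```

```text
pics
{'time': 0.0, 'joint_positions': array([-1.3897,  0.309 ,  1.6352, -0.    ,  1.1997, -0.0697]), 'joint_velocities': array([-0.0006,  0.0007,  0.002 ,  0.0007,  0.0003, -0.0016]), 'tau': array([ -0.0013, -41.525 , -27.6663,  -0.0001,   0.0101,  -0.    ]), 'ee_pos': array([ 0.1549, -0.6046,  0.23  ]), 'tool_rot': array([-3.1393, -0.0002,  0.2508]), 'wrist_force': array([-0.043 , -0.437 ,  0.2693]), 'moment': array([ 0.0248, -0.0015, -0.0052]), 'finger_gap': 0.08554876679327193}
side 57.01192565510228 249.74437062960703 193.60983148944277 [[ 0.9247 -0.3028  0.2309  0.3203]
 [-0.3806 -0.7175  0.5834 -0.5702]
 [-0.011  -0.6273 -0.7787  0.7918]
 [ 0.      0.      0.      1.    ]]
top 48.60000438741925 258.4646835324448 187.46156267587043 [[ 0.0202 -0.979   0.2031  0.2956]
 [-0.9998 -0.0208 -0.0008 -0.0182]
 [ 0.005  -0.203  -0.9792  1.2016]
 [ 0.      0.      0.      1.    ]]
```

View pics/top0.png

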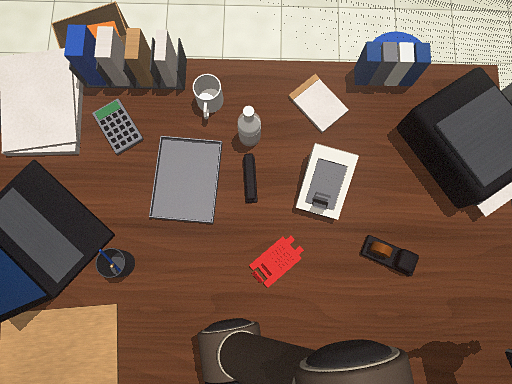

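View pics/side0.png

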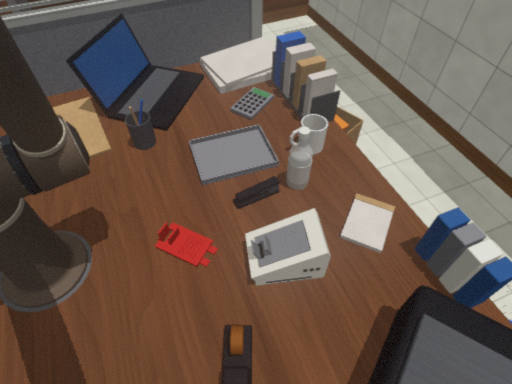

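Top view: the printer with the grey cover is at about (328,182), grip at (320,200), and the tray at (186,180). The stapler is at (250,178), bottle (249,127), tape (390,255) and pen cup (115,263). 

Things that could be taken for the cover: the grey plate on the printer (326,182), the red look-alike (277,262), the calculator (117,126) and the notepad (319,103). I choose the grey plate in the white wedge and will check it in a close crop.

```bash
cat > h.py <<'E'
import numpy as np,cv2,pickle
np.set_printoptions(precision=4,suppress=True)
def ray(c,u,v):
    f=c["image"].shape[0]/2/np.tan(np.radians(c["fov_y"]/2))
    d=c["pose"][:3,:3]@np.array([(u-c["cx"])/f,(v-c["cy"])/f,1]); return c["pose"][:3,3],d
def onz(c,u,v,z):
    o,d=ray(c,u,v); return o+d*(z-o[2])/d[2]
def proj(c,p):
    f=c["image"].shape[0]/2/np.tan(np.radians(c["fov_y"]/2))
    q=c["pose"][:3,:3].T@(np.asarray(p)-c["pose"][:3,3]); return np.array([c["cx"]+f*q[0]/q[2],c["cy"]+f*q[1]/q[2]])
def tri(c1,p1,c2,p2):
    A=np.zeros((3,3));b=np.zeros(3);
    for c,p in((c1,p1),(c2,p2)):
        o,d=ray(c,*p);d=d/np.linalg.norm(d);M=np.eye(3)-np.outer(d,d);A+=M;b+=M@o
    return np.linalg.solve(A,b)
E
python3 - <<'E'
from h import *
d=pickle.load(open("cams0.pkl","rb"))
t=d["top"]["image"][130:230,285:370];s=d["side"]["image"][200:295,235:340]
a=cv2.resize(t,None,fx=4.6,fy=4.6,interpolation=cv2.INTER_CUBIC);b=cv2.resize(s,None,fx=3.8,fy=3.8,interpolation=cv2.INTER_CUBIC)
H=max(a.shape[0],b.shape[0]);im=np.zeros((H,a.shape[1]+b.shape[1],3),np.uint8);im[:a.shape[0],:a.shape[1]]=a;im[:b.shape[0],a.shape[1]:]=b
print(a.shape,b.shape);cv2.imwrite("pics/crop.png",im[:,:,::-1])
for n,(x0,x1,y0,y1) in {"top":(285,370,130,230),"side":(235,340,200,295)}.items():
    I=d[n]["image"].astype(int);m=(I.min(2)>150)
    M=np.zeros(m.shape,np.uint8);M[y0:y1,x0:x1]=m[y0:y1,x0:x1]
    cs,_=cv2.findContours(M,cv2.RETR_CCOMP,cv2.CHAIN_APPROX_NONE)
    for c in cs:
        if cv2.contourArea(c)>100: print(n,cv2.contourArea(c),cv2.approxPolyDP(c,2.5,True)[:,0].tolist(),cv2.boxPoints(cv2.minAreaRect(c)).tolist())
# tray in top
I=d["top"]["image"]
for p in [(162,137),(221,139),(213,221),(150,218)]: print("tray rim",onz(d["top"],*p,0.022))
for n,p in dict(bottle=(249,127),stapler=(250,178),tape=(390,255),cup=(115,263)).items(): print(n,onz(d["top"],*p,0.05))
E
```

```text
(460, 391, 3) (361, 399, 3)
top 2899.5 [[315, 143], [296, 207], [337, 219], [358, 156]] [[295.42205810546875, 206.9266357421875], [314.88079833984375, 142.06423950195312], [358.2752685546875, 155.08258056640625], [338.8165283203125, 219.94497680664062]]
top 1511.5 [[318, 157], [348, 166], [332, 210], [323, 211], [304, 201]] [[301.7003173828125, 204.12911987304688], [317.4307861328125, 155.36474609375], [348.7813720703125, 165.47784423828125], [333.0509033203125, 214.24221801757812]]
side 1614.0 [[314, 209], [246, 233], [247, 246], [250, 246], [255, 236], [301, 219], [311, 247], [309, 251], [262, 267], [258, 266], [257, 259], [249, 259], [251, 277], [328, 252]] [[236.60000610351562, 233.79998779296875], [314.6000061035156, 207.79998779296875], [329.3000183105469, 251.89999389648438], [251.30001831054688, 277.8999938964844]]
tray rim [0.6838 0.2637 0.022 ]
tray rim [0.6814 0.0924 0.022 ]
tray rim [0.4421 0.1056 0.022 ]
tray rim [0.4469 0.2815 0.022 ]
bottle [0.7098 0.0114 0.05  ]
stapler [0.5608 0.005  0.05  ]
tape [ 0.357  -0.3755  0.05  ]
cup [0.3209 0.3588 0.05  ]
```

View pics/crop.png

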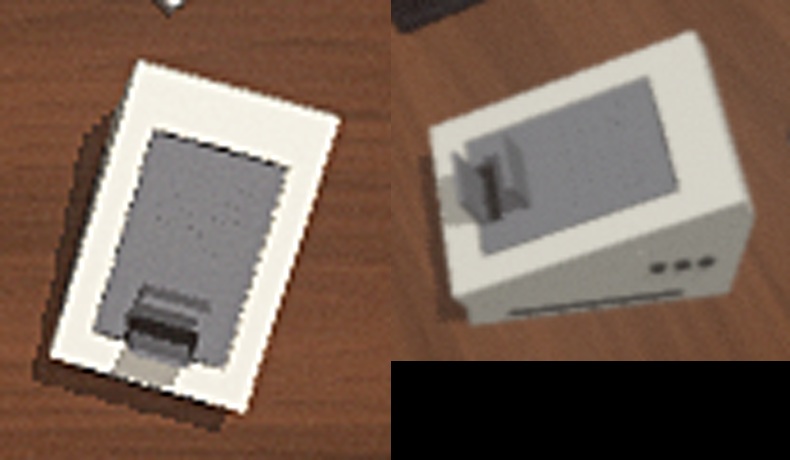

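Run:
```python
from h import *
from scipy.optimize import least_squares
d=pickle.load(open("cams0.pkl","rb"));T,S=d["top"],d["side"]
tp=lambda X,Y:((X+.5)/4.6-.5+285,(Y+.5)/4.6-.5+130)
sp=lambda X,Y:((X-391+.5)/3.8-.5+235,(Y+.5)/3.8-.5+200)
c,s=np.cos(np.radians(25)),np.sin(np.radians(25))
bay=lambda u,v:np.array([0,0,.075])+u*np.array([c,0,s])+np.array([0,v,0])+.006*np.array([-s,0,c])
A=lambda x,y,z:np.array([x,y,z])
obs=[(T,tp(138,62),A(.085,.06,.118)),(T,tp(340,120),A(.085,-.06,.118)),(T,tp(50,357),A(-.085,.06,.045)),
(T,tp(155,130),bay(.064,.0415)),(T,tp(288,165),bay(.064,-.0415)),(T,tp(228,368),bay(-.064,-.0415)),(T,tp(94,333),bay(-.064,.0415)),
(S,sp(430,127),A(-.085,.06,.045)),(S,sp(693,32),A(.085,.06,.118)),(S,sp(752,212),A(.085,-.06,.118)),(S,sp(452,294),A(-.085,-.06,.045)),
(S,sp(470,323),A(-.085,-.06,0)),(S,sp(735,290),A(.085,-.06,0)),
(S,sp(648,77),bay(.064,.0415)),(S,sp(677,188),bay(.064,-.0415)),(S,sp(485,253),bay(-.064,-.0415))]
def W(q,p): a=q[2];R=np.array([[np.cos(a),-np.sin(a),0],[np.sin(a),np.cos(a),0],[0,0,1]]);return R@p+[q[0],q[1],0]
for name,sel in(("all",obs),("top",[o for o in obs if o[0] is T]),("side",[o for o in obs if o[0] is S])):
    r=least_squares(lambda q:np.concatenate([proj(k,W(q,p))-uv for k,uv,p in sel]),[.55,-.15,-.3],loss="soft_l1")
    print(name,r.x,np.degrees(r.x[2]));
    if name=="all": q=r.x;print((r.fun.reshape(-1,2)));
# tab & wall: triangulate independent check of grip top
print("grip predicted",W(q,np.array([0,0,.075])+(-.044)*np.array([c,0,s])+.020*np.array([-s,0,c])))
# wall top corners predicted vs seen
n=np.array([-s,0,c]);u=np.array([c,0,s])
for x,y in((-.031,.02),(-.031,-.02),(-.058,.018),(-.058,-.018)):
    p=W(q,np.array([0,0,.075])+x*u+.035*n+[0,y,0]);a=proj(T,p);b=proj(S,p);print((a-[285,130])*4.6,(b-[235,200])*3.8+[391,0])
```

```text
all [ 0.5466 -0.2019 -0.262 ] -15.009112275639357
[[-0.028  -0.059 ]
 [-0.096  -0.5119]
 [-0.0579  0.7291]
 [-0.3432 -1.6107]
 [ 0.9365 -0.8018]
 [-0.2757 -0.3854]
 [-0.5034 -1.1408]
 [-1.0524  0.1167]
 [ 0.429   0.1736]
 [-1.576  -2.7277]
 [-0.6365  0.4892]
 [-5.1772  1.2371]
 [-5.0038  1.0766]
 [ 1.2814 -1.3405]
 [ 2.06    0.1965]
 [ 0.166   0.9387]]
top [ 0.5451 -0.2021 -0.261 ] -14.95332115998507
side [ 0.5482 -0.2017 -0.2619] -15.008448522361627
grip predicted [ 0.4999 -0.1894  0.0745]
[141.4912 295.2529] [498.8891 130.223 ]
[208.6802 314.3112] [509.176  187.1913]
[131.5071 339.6697] [459.6779 147.5187]
[191.6153 356.7973] [467.7448 198.7389]
```

The crop confirms the choice: a grey plate with a tab and a wall at its low end, set in the white wedge. The fit puts the printer at (0.547, -0.202) with yaw -15.0°, and the top-only and side-only fits agree to 3 mm. The predicted wall and tab edges land on the seen ones. I'll move towards the hover point.

Call:
apply_moves:
  series:
    - [-0.2,435,-318,30,-60.6]
    - [-0.2,435,-318,30,-60.6]
    - [-0.2,435,-318,30,-60.6]
    - [-0.2,435,-318,30,-60.6]
    - [-0.2,435,-318,30,-60.6]
  squeeze: 30

```text
time: 0.52
ee_pos: [0.2878, -0.4429, 0.219]
tool_rot: [-3.141, -0.001, 0.881]
wrist_force: [0.2, -0.3, -1.0]
finger_gap: 0.0512
```

```bash
cat > go.py <<'E'
import sys,numpy as np
from plant import bot
o=bot.observe();x,y,z,yaw=map(float,sys.argv[1:5])
a=o["tool_rot"][2];d=np.array([x,y])-o["ee_pos"][:2]
print(o["time"],"shift mm",np.round(1000*np.array([d@[np.cos(a),np.sin(a)],d@[np.sin(a),-np.cos(a)],o["ee_pos"][2]-z]),1),"turn",np.round(-((yaw-np.degrees(a)+180)%360-180),1),o["ee_pos"].round(4),o["wrist_force"].round(1))
E
python3 go.py .498 -.1889 .15 75
```

```text
0.5167 shift mm [329.7   0.5  69. ] turn -24.5 [ 0.2878 -0.4429  0.219 ] [ 0.2 -0.3 -1. ]
```

Call:
apply_moves:
  series:
    - [-0.2,310,0,40,-24]
    - [-0.2,310,0,40,-24]
    - [-0.2,310,0,40,-24]
    - [-0.2,310,0,40,-24]
    - [-0.2,310,0,40,-24]

```text
time: 0.93
ee_pos: [0.4202, -0.2842, 0.1926]
tool_rot: [-3.141, -0.0, 1.296]
wrist_force: [1.0, -1.1, -0.8]
finger_gap: 0.0511
```

```bash
python3 go.py .498 -.1889 .15 75
```

```text
0.9333 shift mm [112.8  49.   42.6] turn -0.7 [ 0.4202 -0.2842  0.1926] [ 1.  -1.1 -0.8]
```

Call:
apply_moves:
  series:
    - [-0.2,110,46,40,0]
    - [-0.2,110,46,40,0]
    - [-0.2,110,46,40,0]
    - [-0.2,110,46,40,0]
    - [-0.2,110,46,40,0]

```text
time: 1.35
ee_pos: [0.4937, -0.1905, 0.1515]
tool_rot: [-3.138, -0.001, 1.299]
wrist_force: [-0.5, -0.5, 0.6]
finger_gap: 0.0514
```

```bash
python3 go.py .498 -.1889 .12 75
```

```text
1.35 shift mm [ 2.7  3.7 31.5] turn -0.6 [ 0.4937 -0.1905  0.1515] [-0.5 -0.5  0.6]
```

Descend to about 0.108 (tab top is at about 0.08 and wall top at about 0.096), then check with the cameras.

Call:
apply_moves:
  series:
    - [-0.2,2.5,3.5,20,-0.5]
    - [-0.2,2.5,3.5,43,-0.5]
    - [-0.2,2.5,3.5,43,-0.5]
    - [-0.2,2.5,3.5,43,-0.5]
    - [-0.2,2.5,3.5,43,-0.5]

```text
time: 1.77
ee_pos: [0.4978, -0.1926, 0.1109]
tool_rot: [3.141, 0.0, 1.302]
wrist_force: [0.6, -1.0, 0.1]
finger_gap: 0.0513
```

```bash
python3 go.py .498 -.1889 .08 75
python3 - <<'E'
from plant import bot
from h import *
d={n:bot.read_camera(n) for n in("side","top")};pickle.dump(d,open("cams1.pkl","wb"))
ims=[]
for n,p in(("top",(.498,-.189,.1)),("side",(.498,-.189,.09))):
    u,v=proj(d[n],p).astype(int);ims.append(cv2.resize(d[n]["image"][v-40:v+40,u-40:u+40],(400,400),interpolation=cv2.INTER_CUBIC))
cv2.imwrite("pics/c2.png",np.hstack(ims)[:,:,::-1])
E
```

```text
1.7667 shift mm [ 3.6 -0.8 30.9] turn -0.4 [ 0.4978 -0.1926  0.1109] [ 0.6 -1.   0.1]
```

View pics/c2.png

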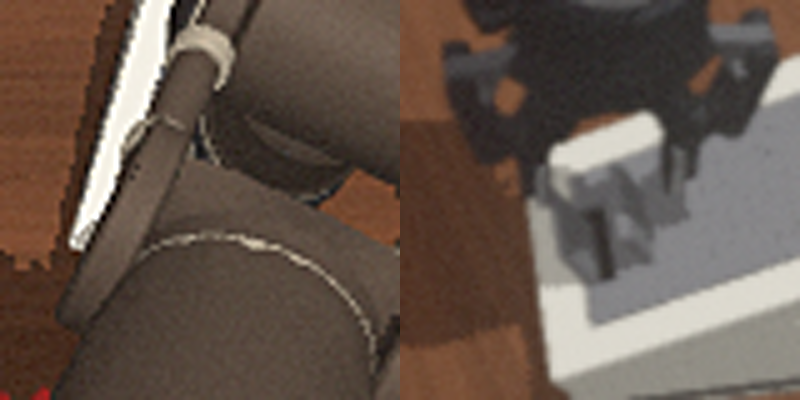

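Side crop: the near finger is at about (540,185) and the far finger at about (678,180), one on each side of the tab and wall. The top view is hidden by the arm. Now a guarded descent.

Call:
apply_moves:
  series:
    - [-0.2,3.5,-0.5,8,0]
    - [-0.2,3.5,-0.5,16,0]
    - [-0.2,3.5,-0.5,24,0]
    - [-0.2,3.5,-0.5,24,0]
    - [-0.2,3.5,-0.5,24,0]

```text
time: 2.28
ee_pos: [0.4974, -0.1874, 0.0849]
tool_rot: [-3.139, -0.0, 1.304]
wrist_force: [-0.1, 0.1, -0.1]
finger_gap: 0.0512
```

Call:
apply_moves:
  series:
    - [-0.2,0,0,2,0]
    - [-0.2,0,0,4,0]
    - [-0.2,0,0,6,0]
    - [-0.2,0,0,7,0]
    - [-0.2,0,0,7,0]

```text
time: 2.7
ee_pos: [0.4982, -0.1878, 0.0788]
tool_rot: [-3.141, -0.0, 1.303]
wrist_force: [-0.7, 1.3, -0.7]
finger_gap: 0.0513
```

Call:
apply_moves:
  series:
    - [-0.2,0,0,1,0]
    - [-0.2,0,0,2,0]
    - [-0.2,0,0,3,0]
    - [-0.2,0,0,3,0]
    - [-0.2,0,0,3,0]

```text
time: 3.12
ee_pos: [0.4983, -0.1879, 0.076]
tool_rot: [-3.141, -0.0, 1.303]
wrist_force: [-0.5, 0.2, 0.5]
finger_gap: 0.0511
```

Call:
apply_moves:
  series:
    - [-0.2,0,0,0.5,0]
    - [-0.2,0,0,1,0]
    - [-0.2,0,0,1.5,0]
    - [-0.2,0,0,2,0]
    - [-0.2,0,0,2,0]

```text
time: 3.53
ee_pos: [0.4983, -0.1879, 0.0739]
tool_rot: [-3.141, -0.0, 1.303]
wrist_force: [-0.3, 0.1, 0.1]
finger_gap: 0.0509
```

Call:
apply_moves:
  series:
    - [-0.2,0,0,0.5,0]
    - [-0.2,0,0,1,0]
    - [-0.2,0,0,1.5,0]
    - [-0.2,0,0,2,0]
    - [-0.2,0,0,2,0]

```text
time: 3.95
ee_pos: [0.4983, -0.1879, 0.0719]
tool_rot: [-3.141, -0.0, 1.303]
wrist_force: [0.6, -0.7, 1.1]
finger_gap: 0.0513
```

Call:
apply_moves:
  series:
    - [-0.2,0,0,0.5,0]
    - [-0.2,0,0,1,0]
    - [-0.2,0,0,1.5,0]
    - [-0.2,0,0,2,0]
    - [-0.2,0,0,2,0]

```text
time: 4.37
ee_pos: [0.4984, -0.188, 0.0701]
tool_rot: [3.142, 0.0, 1.303]
wrist_force: [-1.4, 0.7, 0.1]
finger_gap: 0.0511
```

Call:
apply_moves:
  series:
    - [-0.1,0,0,0,0]
    - [-0.1,0,0,0,0]
    - [-0.03,0,0,0,0]
    - [-0.03,0,0,0,0]
    - [-0.03,0,0,0,0]
  squeeze: 30

```text
time: 4.78
ee_pos: [0.4974, -0.1875, 0.0698]
tool_rot: [-3.139, -0.0, 1.303]
wrist_force: [-2.5, 0.0, 1.5]
finger_gap: 0.0439
```

Call:
apply_moves:
  series:
    - [0.04,0,0,0,0]
    - [0.04,0,0,0,0]
    - [0.1,0,0,0,0]
    - [0.1,0,0,0,0]
    - [0.1,0,0,0,0]

```text
time: 5.2
ee_pos: [0.4985, -0.1879, 0.0708]
tool_rot: [-3.142, -0.0, 1.303]
wrist_force: [-3.6, 1.2, 6.3]
finger_gap: 0.0388
```

Call:
apply_moves:
  series:
    - [0.2,0,0,0,0]
    - [0.2,0,0,0,0]
    - [0.3,0,0,0,0]
    - [0.3,0,0,0,0]
    - [0.3,0,0,0,0]
  squeeze: 35

```text
time: 5.62
ee_pos: [0.5003, -0.1886, 0.072]
tool_rot: [3.137, 0.0, 1.303]
wrist_force: [-2.6, 1.9, 10.2]
finger_gap: 0.0311
```

Run:
```python
from plant import bot
from h import *
d={n:bot.read_camera(n) for n in("side","top")};o=bot.observe();print(o["wrist_force"],o["moment"],o["finger_gap"],o["ee_pos"])
ims=[]
for n,p in(("side",(.52,-.189,.09)),):
    u,v=proj(d[n],p).astype(int);ims.append(cv2.resize(d[n]["image"][v-45:v+45,u-50:u+50],(700,630),interpolation=cv2.INTER_CUBIC)[:600])
cv2.imwrite("pics/c3.png",np.hstack(ims)[:,:,::-1])
```

```text
[-3.4625  1.5971  9.6972] [0.192  0.2325 0.0052] 0.03104444845814703 [ 0.5003 -0.1886  0.072 ]
```

View pics/c3.png

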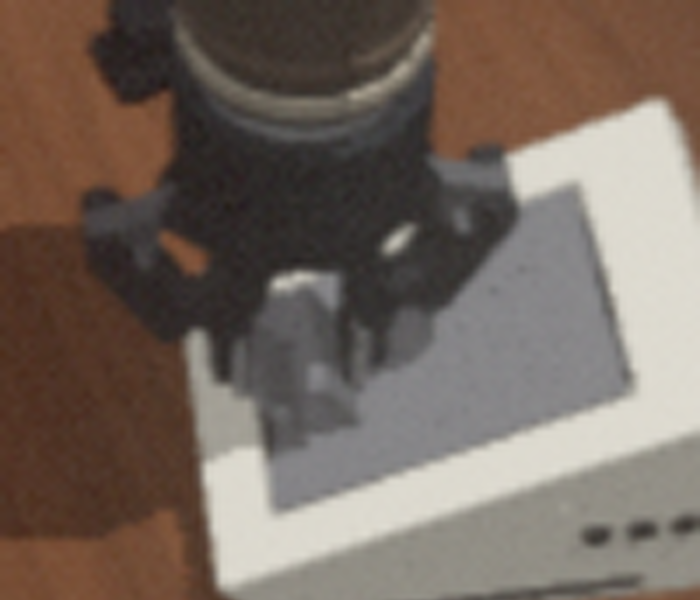

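The side crop shows the tab (270,370) pressed against the wall side, with the cover still flush in the bay. The gap of 31 mm matches the expected ~32 mm for the tab at its stop. Next, firm up the grip and lift slightly.

Call:
apply_moves:
  series:
    - [0.4,0,0,0,0]
    - [0.5,0,0,0,0]
    - [0.5,0,0,0,0]
    - [0.5,0,0,-1,0]
    - [0.5,0,0,-2,0]
  squeeze: 45

```text
time: 6.13
ee_pos: [0.5, -0.1885, 0.0729]
tool_rot: [3.137, 0.0, 1.303]
wrist_force: [-0.8, 0.7, 0.9]
finger_gap: 0.0299
```

Call:
apply_moves:
  series:
    - [0.6,0,-0.3,-2,0]
    - [0.6,0,-0.6,-4,0]
    - [0.6,0,-1,-6,0]
    - [0.6,0,-1.5,-8,0]
    - [0.6,0,-1.5,-8,0]
  squeeze: 45

```text
time: 6.55
ee_pos: [0.4969, -0.1876, 0.0803]
tool_rot: [3.141, 0.0, 1.303]
wrist_force: [-0.9, -0.1, 1.8]
finger_gap: 0.0287
```

Call:
apply_moves:
  series:
    - [0.6,0,-0.3,-2,0]
    - [0.6,0,-0.6,-4,0]
    - [0.6,0,-1,-6,0]
    - [0.6,0,-1,-8,0]
    - [0.6,0,-1,-8,0]
  squeeze: 45

```text
time: 6.97
ee_pos: [0.4953, -0.187, 0.0881]
tool_rot: [-3.14, -0.0, 1.303]
wrist_force: [-0.5, -0.1, 0.8]
finger_gap: 0.0271
```

Run:
```python
from plant import bot
from h import *
d={n:bot.read_camera(n) for n in("side",)};o=bot.observe();print(o["wrist_force"],o["moment"],o["finger_gap"],o["ee_pos"])
ims=[]
for n,p in(("side",(.52,-.189,.09)),):
    u,v=proj(d[n],p).astype(int);ims.append(cv2.resize(d[n]["image"][v-45:v+45,u-50:u+50],(700,630),interpolation=cv2.INTER_CUBIC)[:600])
cv2.imwrite("pics/c4.png",np.hstack(ims)[:,:,::-1])
```

```text
[-0.7681  0.2449  0.3925] [ 0.0608  0.0515 -0.0613] 0.026871028185972094 [ 0.4953 -0.187   0.0879]
```

View pics/c4.png

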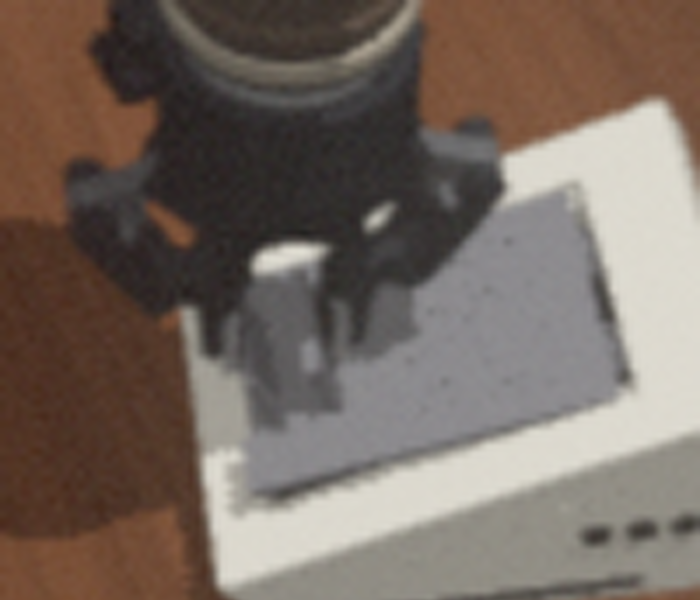

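The cover's near edge (255,490) has risen with a shadow under it, so it is swinging as planned, and the force is near zero. Continue the arc.

Call:
apply_moves:
  series:
    - [0.6,0,-0.2,-3,0]
    - [0.6,0,-0.4,-6,0]
    - [0.6,0,-0.6,-9,0]
    - [0.6,0,-0.6,-11,0]
    - [0.6,0,-0.6,-11,0]
  squeeze: 45

```text
time: 7.43
ee_pos: [0.4956, -0.1872, 0.0995]
tool_rot: [3.141, 0.0, 1.303]
wrist_force: [0.1, 0.3, -1.7]
finger_gap: 0.0261
```

Call:
apply_moves:
  series:
    - [0.6,0,0,-2,0]
    - [0.6,0,0,-4,0]
    - [0.6,0,0,-6,0]
    - [0.6,0,0,-6,0]
    - [0.6,0,0,-6,0]

```text
time: 7.85
ee_pos: [0.4955, -0.1871, 0.1052]
tool_rot: [3.141, 0.0, 1.303]
wrist_force: [-0.7, 0.3, -1.3]
finger_gap: 0.0254
```

Call:
apply_moves:
  series:
    - [0.6,0,-3,0.3,0]
    - [0.6,0,-6,0.5,0]
    - [0.6,0,-9,0.7,0]
    - [0.6,0,-12,1,0]
    - [0.6,0,-12,1,0]

```text
time: 8.27
ee_pos: [0.4826, -0.1835, 0.1036]
tool_rot: [-3.14, -0.0, 1.303]
wrist_force: [0.8, -0.5, -1.5]
finger_gap: 0.0257
```

Call:
apply_moves:
  series:
    - [0.6,0,-4,0.3,0]
    - [0.6,0,-8,0.5,0]
    - [0.6,0,-12,0.7,0]
    - [0.6,0,-14,1,0]
    - [0.6,0,-14,1,0]

```text
time: 8.68
ee_pos: [0.4695, -0.1799, 0.1028]
tool_rot: [-3.141, -0.0, 1.303]
wrist_force: [-0.3, 0.4, -2.0]
finger_gap: 0.0252
```

Drawing freely. Another 14 mm, then a gentle lift with a firmer grip.

Call:
apply_moves:
  series:
    - [0.6,0,-4,0,0]
    - [0.6,0,-8,0,0]
    - [0.6,0,-12,0,0]
    - [0.6,0,-14,0,0]
    - [0.6,0,-14,0,0]
  squeeze: 60

```text
time: 9.1
ee_pos: [0.456, -0.1762, 0.1029]
tool_rot: [-3.141, -0.0, 1.303]
wrist_force: [0.5, 0.2, -2.0]
finger_gap: 0.0244
```

Call:
apply_moves:
  series:
    - [0.6,0,-2,-3,0]
    - [0.6,0,-3,-6,0]
    - [0.6,0,-4,-10,0]
    - [0.6,0,-5,-14,0]
    - [0.6,0,-5,-14,0]

```text
time: 9.52
ee_pos: [0.4527, -0.1756, 0.1182]
tool_rot: [3.139, 0.0, 1.303]
wrist_force: [0.7, 0.2, -2.1]
finger_gap: 0.0243
```

Run:
```python
from plant import bot
from h import *
d={n:bot.read_camera(n) for n in("side",)};o=bot.observe();print(o["wrist_force"],o["moment"],o["finger_gap"],o["ee_pos"])
I=d["side"]["image"][130:330,120:380];cv2.imwrite("pics/c5.png",cv2.resize(I,None,fx=3,fy=3,interpolation=cv2.INTER_CUBIC)[:,:,::-1])
```

```text
[ 0.1107 -0.0459 -1.7016] [0.0724 0.1433 0.069 ] 0.024407141180640052 [ 0.4526 -0.1755  0.1179]
```

View pics/c5.png

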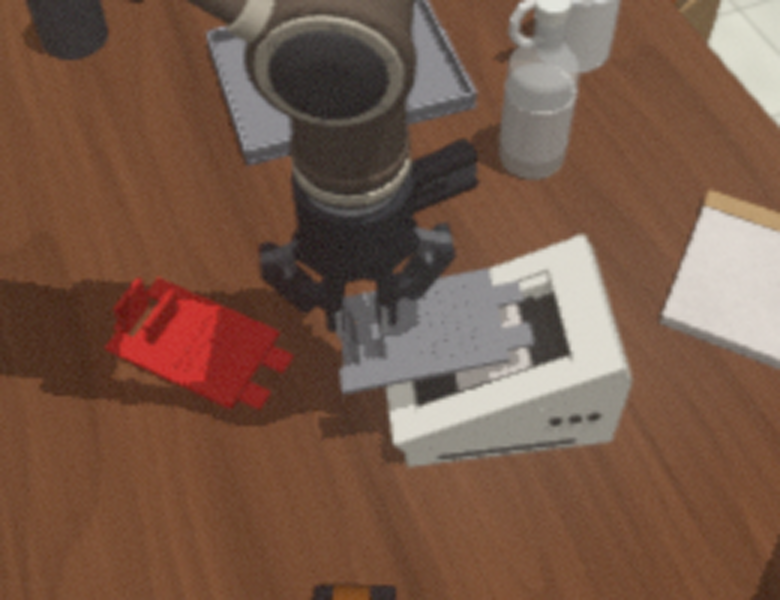

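The side view shows the cover level in the fingers at about (430,330), tongues clear of the slot, weight about 2 N. Lift it up.

Call:
apply_moves:
  series:
    - [0.6,0,-2,-10,0]
    - [0.6,0,-4,-28,0]
    - [0.6,0,-6,-48,0]
    - [0.6,0,-8,-66,0]
    - [0.6,0,-8,-80,0]

```text
time: 9.98
ee_pos: [0.4443, -0.1732, 0.199]
tool_rot: [3.14, 0.0, 1.303]
wrist_force: [0.2, -0.4, -1.6]
finger_gap: 0.0245
```

```bash
python3 go.py .525 .1885 .19 86
```

```text
9.9833 shift mm [370.2 -17.7   9. ] turn -11.3 [ 0.4443 -0.1732  0.199 ] [ 0.2 -0.4 -1.6]
```

Call:
apply_moves:
  series:
    - [0.6,15,-1,0,-1]
    - [0.6,40,-2,0,-2]
    - [0.6,70,-4,0,-4]
    - [0.6,100,-5,0,-6]
    - [0.6,130,-6,0,-8]

```text
time: 10.4
ee_pos: [0.4727, -0.045, 0.1977]
tool_rot: [3.141, -0.0, 1.444]
wrist_force: [0.6, 0.1, -1.7]
finger_gap: 0.0245
```

Call:
apply_moves:
  series:
    - [0.6,30,0,0,-1]
    - [0.6,60,0,0,-2]
    - [0.6,90,0,0,-3]
    - [0.6,120,0,0,-3]
    - [0.6,150,0,0,-3]

```text
time: 10.82
ee_pos: [0.4917, 0.1042, 0.1976]
tool_rot: [3.141, -0.0, 1.496]
wrist_force: [0.7, -0.1, -2.1]
finger_gap: 0.0247
```

```bash
python3 go.py .525 .1885 .06 86
```

```text
10.8167 shift mm [ 86.6  26.8 137.6] turn -0.3 [0.4917 0.1042 0.1976] [ 0.7 -0.1 -2.1]
```

Call:
apply_moves:
  series:
    - [0.6,28,7,0,0]
    - [0.6,54,15,0,0]
    - [0.6,74,23,0,0]
    - [0.6,84,27,10,0]
    - [0.6,84,27,25,0]

```text
time: 11.23
ee_pos: [0.5281, 0.1875, 0.1745]
tool_rot: [3.135, -0.003, 1.498]
wrist_force: [-0.8, -0.2, -1.2]
finger_gap: 0.0243
```

Call:
apply_moves:
  series:
    - [0.6,0,0,20,0]
    - [0.6,0,0,45,0]
    - [0.6,0,0,70,0]
    - [0.6,0,0,88,0]
    - [0.6,0,0,95,0]

```text
time: 11.65
ee_pos: [0.5225, 0.1837, 0.0742]
tool_rot: [-3.136, 0.002, 1.495]
wrist_force: [-0.6, -0.7, -2.5]
finger_gap: 0.0245
```

```bash
python3 go.py .525 .1885 .05 86
python3 - <<'E'
from plant import bot
from h import *
d={n:bot.read_camera(n) for n in("side",)}
I=d["side"]["image"][80:240,140:340];cv2.imwrite("pics/c6.png",cv2.resize(I,None,fx=3.7,fy=3.7,interpolation=cv2.INTER_CUBIC)[:,:,::-1])
E
```

```text
11.65 shift mm [ 5.   2.2 24.2] turn -0.3 [0.5225 0.1837 0.0742] [-0.6 -0.7 -2.5]
```

View pics/c6.png

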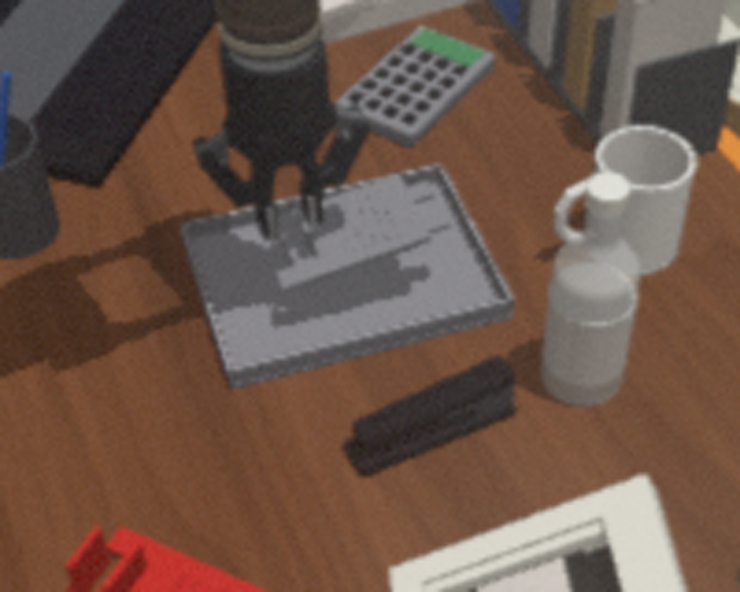

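The cover is over the tray, its near edge at about (280,280) in the crop, level and well inside the walls. Lower it with guarded moves.

Call:
apply_moves:
  series:
    - [0.6,2,1,5,0]
    - [0.6,4,2,11,0]
    - [0.6,4,2,17,0]
    - [0.6,4,2,22,0]
    - [0.6,4,2,24,0]

```text
time: 12.12
ee_pos: [0.5274, 0.1882, 0.0528]
tool_rot: [-3.141, 0.0, 1.496]
wrist_force: [0.0, 0.2, -3.5]
finger_gap: 0.0247
```

Call:
apply_moves:
  series:
    - [0.6,0,0,2,0]
    - [0.6,0,0,4,0]
    - [0.6,0,0,6,0]
    - [0.6,0,0,8,0]
    - [0.6,0,0,8,0]

```text
time: 12.53
ee_pos: [0.5272, 0.1881, 0.0447]
tool_rot: [-3.141, 0.0, 1.495]
wrist_force: [-0.8, 0.2, -2.5]
finger_gap: 0.0244
```

Call:
apply_moves:
  series:
    - [0.6,0,0,1.5,0]
    - [0.6,0,0,3,0]
    - [0.6,0,0,4.5,0]
    - [0.6,0,0,6,0]
    - [0.6,0,0,6,0]

```text
time: 12.95
ee_pos: [0.5272, 0.1881, 0.0387]
tool_rot: [-3.141, 0.0, 1.495]
wrist_force: [-0.7, 0.3, -2.7]
finger_gap: 0.0244
```

Call:
apply_moves:
  series:
    - [0.6,0,0,1,0]
    - [0.6,0,0,2,0]
    - [0.6,0,0,3,0]
    - [0.6,0,0,4,0]
    - [0.6,0,0,4,0]

```text
time: 13.37
ee_pos: [0.5273, 0.1882, 0.0348]
tool_rot: [-3.141, 0.0, 1.495]
wrist_force: [-0.0, -0.1, -2.1]
finger_gap: 0.0242
```

Call:
apply_moves:
  series:
    - [0.6,0,0,1,0]
    - [0.6,0,0,2,0]
    - [0.6,0,0,3,0]
    - [0.6,0,0,3,0]
    - [0.6,0,0,3,0]

```text
time: 13.78
ee_pos: [0.5279, 0.1884, 0.0341]
tool_rot: [-3.141, -0.0, 1.495]
wrist_force: [-3.0, -1.3, 10.8]
finger_gap: 0.0244
```

Call:
apply_moves:
  series:
    - [0.6,0,0,0.7,0]
    - [0.6,0,0,1.4,0]
    - [0.6,0,0,2,0]
    - [0.6,0,0,2,0]
    - [0.6,0,0,2,0]

```text
time: 14.2
ee_pos: [0.5291, 0.1887, 0.0333]
tool_rot: [3.139, -0.001, 1.495]
wrist_force: [-3.2, -0.2, 15.2]
finger_gap: 0.0247
```

Touchdown at z≈0.034. Relieve the push, then open slowly.

Call:
apply_moves:
  series:
    - [0.6,0,0,-1.5,0]
    - [0.6,0,0,-3,0]
    - [0.6,0,0,-3,0]
    - [0.4,0,0,-3,0]
    - [0.3,0,0,-3,0]
  squeeze: 25

```text
time: 14.62
ee_pos: [0.5285, 0.1884, 0.0333]
tool_rot: [3.14, -0.001, 1.496]
wrist_force: [0.9, 0.3, 0.8]
finger_gap: 0.0298
```

Call:
apply_moves:
  series:
    - [0.2,0,0,0,0]
    - [0.1,0,0,0,0]
    - [0.0,0,0,0,0]
    - [-0.2,0,0,0,0]
    - [-0.2,0,0,0,0]

```text
time: 15.03
ee_pos: [0.5272, 0.1882, 0.0328]
tool_rot: [-3.141, 0.0, 1.495]
wrist_force: [0.4, -0.7, 0.3]
finger_gap: 0.0512
```

Call:
apply_moves:
  series:
    - [-0.2,0,0,-10,0]
    - [-0.2,0,0,-30,0]
    - [-0.2,0,0,-60,0]
    - [-0.2,0,0,-100,0]
    - [-0.2,0,0,-140,0]

```text
time: 15.45
ee_pos: [0.5263, 0.1879, 0.1741]
tool_rot: [-3.139, 0.001, 1.495]
wrist_force: [1.3, 0.2, 0.6]
finger_gap: 0.0512
```

Call:
apply_moves:
  series:
    - [-0.2,-40,-30,-20,0]
    - [-0.2,-80,-60,-40,0]
    - [-0.2,-120,-90,-60,0]
    - [-0.2,-160,-110,-60,0]
    - [-0.2,-200,-120,-60,0]

```text
time: 15.87
ee_pos: [0.4078, 0.0297, 0.2321]
tool_rot: [3.138, -0.0, 1.498]
wrist_force: [-0.5, -0.2, 0.4]
finger_gap: 0.0511
```

Run:
```python
from plant import bot
from h import *
d={n:bot.read_camera(n) for n in("side","top")};pickle.dump(d,open("cams2.pkl","wb"));print(bot.observe()["time"],bot.observe()["ee_pos"])
a=d["side"]["image"][70:280,130:350];b=d["top"]["image"][90:290,90:300]
cv2.imwrite("pics/c7.png",np.hstack([cv2.resize(a,(400,382)),cv2.resize(b,(400,382))])[:,:,::-1])
```

```text
15.9667 [0.4066 0.0265 0.2313]
```

View pics/c7.png

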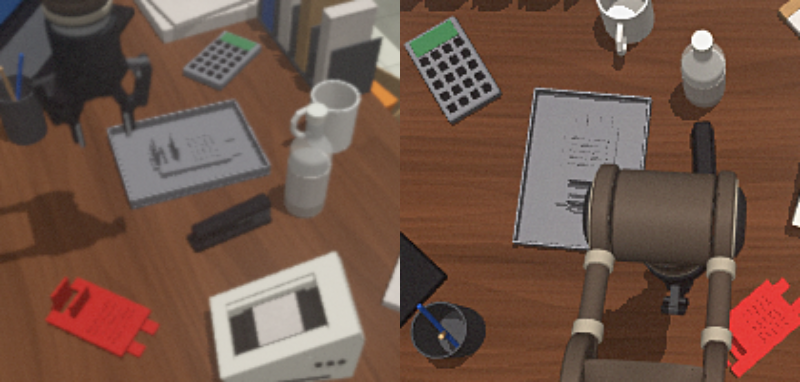

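The cover lies flat in the tray, grip side up: grip at (162,152) in the left crop, its edge parallel to the tray. From the release pose its centre is at about (0.567, 0.185) against a tray centre of (0.564, 0.186). The bystanders look unmoved. Let the arm settle, then hand in.

Call:
apply_moves:
  series:
    - [-0.2,0,0,0,0]
    - [-0.2,0,0,0,0]
    - [-0.2,0,0,0,0]
    - [-0.2,0,0,0,0]
    - [-0.2,0,0,0,0]

```text
time: 16.38
ee_pos: [0.4091, 0.0311, 0.2297]
tool_rot: [-3.141, -0.0, 1.497]
wrist_force: [-0.3, 0.9, 0.9]
finger_gap: 0.0513
```

```bash
python3 -c "
from plant import bot
print(bot.job_done())"
```

```text
the job is handed in; nothing more can be done
None
```

The cover is off the printer and lying flat in the tray, grip side up. I handed the job in at about 16.4 s; no verdict is reported.

- **Removal:** I pinched the tab until the gap was about 31 mm, which fits the tab being at its stop. I then swung that end up by about 20° (estimated from the lift height), drew the cover back about 40 mm and lifted it. Wrist force stayed near 2 N while swinging and drawing, and peaked at about 10 N while pinching.
- **Placing:** The cover touched down at about 15 N before I eased off, opened the fingers and backed away.
- **Last checks:** The final pictures show the cover inside the tray walls and the stapler, bottle, pen cup and red look-alike apparently where they were. The tape dispenser was outside those last crops, but the arm was never near it after the start. Its centre works out at about 5 mm from the tray's middle, but that comes from the release pose, because the arm hid part of the cover in the top view.
- **Disagreements:** The printer's lower edges in the side view were about 5 pixels off my fit. The other points agreed within about 3 pixels. The fingers met no contact at the height I predicted for the slope, so I went about 7 mm lower before closing.

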